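# Slide the full sharps bin home into its bench bracket

## Robot

A 6-joint arm with a two-finger parallel gripper is mounted at the origin on a cart in front of the work surface, level with it; the furniture and walls round the work are solid. World frame = base frame: x ahead of the robot, y to its left, z up, the work surface at z = 0. Lengths are in m, angles in degrees, forces in N, time in s.
With the tool pointing down it reaches from about 0.375 to 0.9 m from the base axis. Payload 3.1 kg.
Tool frame: the origin (TCP) lies at the very end of the fingers, on their centre line; the grasp point (between the pads) lies 19 mm behind it (grip_point_offset is the distance from the TCP to the grasp point, in m); y points along the fingers, x is the direction in which the jaws open and shut, and the axes are right-handed (so a half turn about y gives the same grasp; the last joint's range is limited). The gripper opens to 87 mm and grips with 3 to 60 N. Pads are 19 mm wide; open, the fingers measure 117 mm over their backs; the gripper's body (75 mm by 190 mm) begins 51 mm behind the grasp point.
Start: joints at [54.574, 30.224, 82.088, -0, 67.689, -10.227], TCP at [0.266, 0.566, 0.201] pointing down, gripper open.
Joint ranges: [-176.69, 176.69], [-43.24, 126.21], [12.49, 139.97], [-82, 262], [0, 151.66], [-163.58, 163.58]. Speed limits (degrees/s): [159.86, 159.86, 180, 180, 180, 180].

## Interface

Orientations are given as a 3x3 rotation matrix whose columns are the frame's x, y, z axes.
In Python, from rig import * gives the robot as it stands.
- The arm moves only by the tool send_rows, never from a script. Its argument "moves" is text: rows parted by semicolons, each of 5 numbers parted by spaces: the finger opening in mm, from 0 to 87, then the shift along the tool's x, y, z in mm, then the turn about the tool's y in degrees. In form: fingers dx dy dz yaw; .... A call has 1 to 20 rows; each row shifts and turns the commanded pose from where the row before left it, along the tool's axes as they then stand; what a row does not reach is not made up. A row lasts 1/12 s, in which the tool goes at most 41.7 mm and 7.16 degrees, less where a joint would pass 70% of its speed; a pose out of reach is approached as far as the arm can. A call is refused whole if a number of a shift passes 41.7 or a number of a turn 7.16, either way. A call with a gripper value outside its range is refused whole. The fingers move at their own pace and stop on an object; the grip force is fixed at half the most. Time passes only in rows, so rows that do not move let the fingers close. It gives the time, the measured TCP pose, the force and the opening at its end, in the units of the state.
- read_state(): the state, without advancing time (a new reading comes with each control period).
- capture(name): name is "scene" or "top"; returns a dict with "image" (384x512x3 uint8, blue, green, red), "z_map" (384x512 float32, m along the optical axis (not along the pixel's ray), 0 where there is no reading), "mtx" (3x3 intrinsics, pixels), "distortion" ([k1, k2, p1, p2, k3] as OpenCV has them; the pictures are not rectified), "origin" and "rotation" of the camera in the world. Camera axes: x right, y up, looking along -z (the intrinsics and any distortion apply to the point x, -y, -z); pixel columns grow to the right and rows downward; lengths in m; the calibration is good to about 2 mm. A picture is of the moment at which its call begins.
- hand_in(): hands the job in, once; it reports no verdict.
Trained networks look in a picture, given as the dict that the camera call returned (one of the last four; its "shot" number tells which), for a name from the list of things; names that differ only in an ending like _2 or _b are one class to them, and where a whole thing is asked for, a point or a joint stands for the part that bears it (a point fixed in the world has none). Each returns a list of dicts, best first, with "p" (0 to 1); they miss things now and then, are a little off and sometimes report something else, mostly with a low value. They report only what shows in the picture. A call takes as long as a camera call.
- search_frame(picture, name): "bbox" ([left, top, right, bottom] in pixels, round what is visible of it).
- masks_of(picture, name): "region" (384x512 bool, what is visible of it) and "bbox" ([left, top, right, bottom] in pixels, round what is visible of it).
- mark_of(picture, name): "pixel" ([row, column] in pixels: a listed point, or the origin of a listed thing).
The state is a dict: "time_s": time; "joint_positions": joint angles; "qvel": joint speeds; "tau": joint torques, N m; "position": TCP position; "tcp_rot": TCP orientation; "force": force on the tool from outside, world axes, zero at the start; "moment": the same for the moment, N m; "opening": opening from 0.0 (shut) to 1.0 (fully open).
Only numpy, scipy, OpenCV 4.12 (cv2) and the standard library are available. Lean on these libraries where they do the work, as an engineer would, in place of code of your own. Each camera call takes 0.05 s, during which the arm holds its last target. There are 200 camera calls.

## Task

The full, heavy yellow sharps bin has been left standing in front of its low metal bench bracket. Push it with the fingertips only, low down near its base, along the worktop into the bracket, fully home against the back stop, then move clear. It must slide flat on its base: do not let it tip, do not lift it, and leave the bottles and the jar around it where they stand.

Things in the scene. Friction and masses are not known exactly. Their poses are not given: they have to be found in the camera images.
- sharps_bin: Full sharps bin, loose, 0.7 to 0.95 kg: yellow tapered tub, red lid, 151 (x) x 160 (y) x 197 mm high, too wide to grasp. Origin: middle of its underside; z up, x roughly towards the bracket. Walls lean out upwards: 60 mm (x) and 65 mm (y) from the centre at the base, 65 and 69 at 25 mm height, 72 and 77 at 170; the lid's rim, 172 to 192 mm up, overhangs to 75 and 80 mm.
- bin_push (a point): Middle of the bin's -x wall (label side, away from the bracket), 30 mm above its base; the wall is flat for 48 mm either side of it. Axes as the bin's: push along +x. The base is grippy: 5 to 10 N slide it when pushed low, at 20 to 40 mm height; pushed high up or at the lid's rim it may tip over its far edge.
- bin_bracket: Low bare-metal bench bracket fixed to the worktop, open in front, no floor: the bin slides in on the worktop. Origin: where the middle of the bin's base is when home; x points from the open front to the back stop (the way to push). Walls 30 mm high, 5 thick: stop's inner face at x = +66 mm, two parallel cheeks with inner faces at y = +-78 mm from x = -30 mm to the stop (9 mm play each side).
- bracket_mouth (a point): Middle of the bracket's open front, on the worktop, at x = -77 mm of the bracket; axes as the bracket's. Two lead-ins flare from y = +-78 mm at x = -30 mm to y = +-108 mm here. The homed bin's near 35 mm stays in front of the cheeks. At the start the bin's centre is 170 to 220 mm before the bracket's origin, up to 20 mm off its x axis, turned up to 0.15 rad.
- bottle_red: White squeeze bottle with red nozzle cap, loose, 46 mm across, 106 mm high, standing about 180 mm to the right of the bracket's midline. Origin: middle of its underside, z up.
- jar_green: White jar with dark green lid, loose, 65 mm across, 78 mm high, standing about 170 mm to the left of the bracket's midline. Origin: middle of its underside, z up.
- dropper_blue: Small dropper bottle with black bulb and blue label, loose, 22 mm across, 77 mm high, standing about 65 mm behind the back stop. Origin: middle of its underside, z up.

How it is judged (in metres and radians):
At the end, for the whole second after the job is handed in: The bin stands flat (within 0.03 rad) and at rest on the worktop between the bracket's cheeks, within 6 mm of home against the back stop, within 13 mm of the bracket's midline and square to it within 0.1 rad; the bottle, the jar and the dropper bottle stand within 20 mm of where they were (x of sharps_bin in the frame of bin_bracket between -0.006 and 0.006 m and y of sharps_bin in the frame of bin_bracket between -0.013 and 0.013 m and angle between the x axis of sharps_bin and the x axis of bin_bracket, either way round below 0.1 rad and angle between sharps_bin's own z axis and vertical below 0.03 rad and height (world z) of sharps_bin below 0.004 m and linear speed of sharps_bin below 0.01 m/s and not (distance of bottle_red from where it was at the start of the episode above 0.02 m or angle between bottle_red's own z axis and vertical above 0.3 rad) and not (distance of jar_green from where it was at the start of the episode above 0.02 m or angle between jar_green's own z axis and vertical above 0.3 rad) and not (distance of dropper_blue from where it was at the start of the episode above 0.02 m or angle between dropper_blue's own z axis and vertical above 0.3 rad)); the robot touches nothing.
It fails at once if the bin is tipped by more than 0.1 rad (6 degrees) (angle between sharps_bin's own z axis and vertical above 0.1 rad).
It fails at once if the fingers push the bin high up: more than 1 N with the grasp point between the fingertips over 80 mm above the worktop (contact force between the fingers and sharps_bin above 1 N and height (world z) of the grasp point above 0.08 m).
It fails at once if the arm or the gripper's body, not the fingers, presses on the bin with over 3 N (contact force between the arm and sharps_bin above 3 N).
It fails at once if the bin is lifted off the worktop (height (world z) of sharps_bin above 0.015 m).
It fails at once if the bottle, the jar or the dropper bottle is moved more than 20 mm or tipped ((distance of bottle_red from where it was at the start of the episode above 0.02 m or angle between bottle_red's own z axis and vertical above 0.3 rad) or (distance of jar_green from where it was at the start of the episode above 0.02 m or angle between jar_green's own z axis and vertical above 0.3 rad) or (distance of dropper_blue from where it was at the start of the episode above 0.02 m or angle between dropper_blue's own z axis and vertical above 0.3 rad)).
It also fails if it takes over 48 s, if anything falls off the work surface, if the arm or the gripper's body presses on something with over 40 N, if the wrist force passes 120 N, or if a joint passes its speed limit or range.

## Working session

There is one attempt and no reset: what is moved stays moved. The work goes in short steps, Python scripts to look and compute and a tool call to move; the robot and the scene stay as the last step left them, time stands still between calls to the robot, and variables do not carry over. Pictures are saved under pics/ and viewed, about 8 in all and at most 12, crops included, and the job is handed in when it is done.

Besides the shell and the picture viewer there is one more tool, called after "Emit:" by a JSON object that holds its "method" and its "body", one argument or row to a line. send_rows: Moves the arm, as the interface text tells. Its arguments: {"type":"object","properties":{"moves":{"type":"string"}},"required":["moves"]}

```bash
mkdir -p pics; cat > h.py <<'E'
from rig import *
import numpy as np, cv2
def cloud(c):
    z=c["z_map"]; h,w=z.shape
    u,v=np.meshgrid(np.arange(w),np.arange(h))
    p=cv2.undistortPoints(np.stack([u,v],-1).reshape(-1,1,2).astype(np.float64),np.array(c["mtx"]),np.array(c["distortion"])).reshape(h,w,2)
    P=np.stack([p[...,0]*z,-p[...,1]*z,-z],-1)
    W=P@np.array(c["rotation"]).T+np.array(c["origin"]); W[z<=0]=np.nan
    return W
E
python3 - <<'E'
from h import *
s=read_state(); print(s["time_s"],s["position"],np.round(s["tcp_rot"],3).tolist(),s["force"])
ims=[]
for n in("scene","top"):
    c=capture(n); im=c["image"].copy(); W=cloud(c)
    print(n,np.round(c["origin"],3))
    for o in("sharps_bin","bin_bracket","bottle_red","jar_green","dropper_blue"):
        for m in masks_of(c,o)[:1]:
            P=W[m["region"]]; P=P[~np.isnan(P[:,0])]
            print(o,round(m["p"],2),m["bbox"],np.round(np.percentile(P,[2,50,98],axis=0),3).tolist())
            x0,y0,x1,y1=map(int,m["bbox"]); cv2.rectangle(im,(x0,y0),(x1,y1),(255,0,255),1)
    for o in("bin_push","bracket_mouth","bin_bracket","sharps_bin"):
        for m in mark_of(c,o)[:1]:
            r,k=map(int,m["pixel"]); print(" mark",o,round(m["p"],2),m["pixel"],np.round(W[r,k],3)); cv2.circle(im,(k,r),3,(255,0,0),-1)
    ims.append(im); np.savez(f"c_{n}.npz",W=W,im=c["image"])
cv2.imwrite("pics/a.png",cv2.resize(np.hstack(ims),(800,300)))
E
```

```text
0.0 [0.26565351 0.56489469 0.20019636] [[0.426, -0.001, -0.905], [0.905, -0.002, 0.426], [-0.002, -1.0, 0.0]] [-0.36943951 -0.0533504   0.51956902]
scene [0.687 0.563 0.635]
sharps_bin 0.74 [236.5, 98.7, 308.4, 193.7] [[0.43, -0.247, 0.003], [0.519, -0.125, 0.156], [0.59, -0.095, 0.199]]
bin_bracket 0.83 [210.4, 190.4, 309.8, 256.1] [[0.451, -0.094, 0.003], [0.589, 0.048, 0.019], [0.678, 0.095, 0.034]]
bottle_red 0.89 [191.2, 156.3, 209.5, 187.3] [[0.677, -0.166, 0.012], [0.696, -0.151, 0.052], [0.715, -0.143, 0.098]]
jar_green 0.61 [314.7, 215.2, 350.2, 258.7] [[0.405, 0.066, 0.008], [0.438, 0.109, 0.076], [0.462, 0.124, 0.081]]
dropper_blue 0.77 [235.4, 247.1, 250.8, 274.3] [[0.621, 0.11, 0.003], [0.633, 0.12, 0.038], [0.642, 0.124, 0.079]]
 mark bin_bracket 0.82 [229.0, 258.4] [0.576 0.007 0.005]
 mark sharps_bin 0.75 [177.7, 269.9] [ 0.525 -0.117  0.053]
top [ 0.478 -0.05   1.068]
sharps_bin 0.6 [284.5, 168.9, 364.0, 257.7] [[0.425, -0.256, 0.184], [0.504, -0.179, 0.193], [0.584, -0.104, 0.2]]
bin_bracket 0.86 [204.9, 147.2, 286.4, 239.6] [[0.46, -0.104, -0.001], [0.604, 0.031, 0.015], [0.677, 0.09, 0.034]]
bottle_red 0.73 [299.8, 131.1, 318.2, 153.1] [[0.672, -0.185, 0.002], [0.687, -0.162, 0.063], [0.713, -0.145, 0.104]]
jar_green 0.9 [192.4, 231.6, 220.0, 260.4] [[0.404, 0.06, 0.014], [0.431, 0.089, 0.078], [0.459, 0.121, 0.082]]
dropper_blue 0.43 [197.8, 162.7, 204.3, 174.6] [[0.62, 0.102, 0.009], [0.627, 0.108, 0.049], [0.637, 0.118, 0.079]]
```

View pics/a.png

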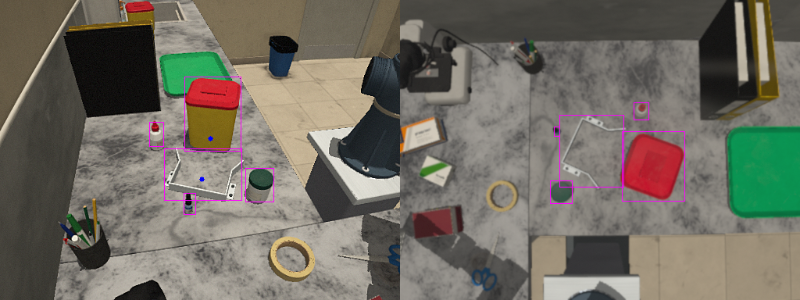

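```bash
cat >> h.py <<'E'
from scipy.optimize import minimize,least_squares
def segd(p,a,b):
    a=np.array(a);b=np.array(b);t=np.clip(((p-a)@(b-a))/((b-a)@(b-a)),0,1)
    return np.linalg.norm(p-a-t[:,None]*(b-a),axis=1)
S=[((.0685,-.0805),(.0685,.0805))]+[((-.03,s*.0805),(.0685,s*.0805)) for s in(1,-1)]+[((-.03,s*.0805),(-.077,s*.1105)) for s in(1,-1)]
def R2(a): return np.array([[np.cos(a),-np.sin(a)],[np.sin(a),np.cos(a)]])
def bracket(P,x0):
    f=lambda q:np.minimum(np.min([segd((P-q[:2])@R2(q[2]),*s) for s in S],axis=0),.02)
    r=least_squares(f,x0,loss="soft_l1",f_scale=.003,x_scale=[.01,.01,.1]); return r.x,np.median(f(r.x))
def lid(W,im,near,zlo=.17,zhi=.21):
    m=(W[...,2]>zlo)&(W[...,2]<zhi)&(np.hypot(W[...,0]-near[0],W[...,1]-near[1])<.16)&(im[...,2]>90)&(im[...,0]<90)
    P=W[m][:,:2].astype(np.float32); return P
def binpose(P,yaw):
    # robust fit of 150x160 rectangle to lid points by trimmed extents
    best=None
    for a in np.radians(np.arange(-25,25,.25))+yaw:
        q=P@R2(a); lo,hi=np.percentile(q,[.7,99.3],axis=0); e=np.abs(hi-lo-np.array([.15,.16])).sum()
        A=np.prod(hi-lo)
        if best is None or A<best[0]: best=(A,a,R2(a)@((lo+hi)/2),hi-lo)
    return best
E
python3 - <<'E'
from h import *
for n in("top","scene"):
    d=np.load(f"c_{n}.npz"); W,im=d["W"],d["im"]
    m=(W[...,2]>.02)&(W[...,2]<.038)&(W[...,0]>.43)&(W[...,0]<.70)&(W[...,1]>-.11)&(W[...,1]<.12)
    P=W[m][:,:2]; b=min((bracket(P,[.57,.0,a]) for a in np.radians([40,55,70,85])),key=lambda t:t[1])
    q=b[0]; print(n,len(P),"bracket",q[:2].round(4),np.degrees(q[2]).round(2),"res",b[1])
    L=lid(W,im,(.505,-.18)); k=binpose(L,q[2]); print(" bin",len(L),k[2].round(4),np.degrees(k[1]).round(2),"ext",k[3].round(3))
    print(" bin in bracket",((k[2]-q[:2])@R2(q[2])).round(4))
    tz=W[(abs(W[...,0]-.5)<.1)&(abs(W[...,1]+.35)<.05)][:,2]; print(" table z",np.nanmedian(tz))
E
```

```text
top 428 bracket [ 0.5702 -0.0024] 65.05 res 0.0014992267214741228
 bin 4831 [ 0.5054 -0.1799] 69.3 ext [0.146 0.156]
 bin in bracket [-0.1884 -0.0161]
 table z 0.0009787748485408088
scene 883 bracket [0.5716 0.001 ] 65.25 res 0.0014417210587328588
 bin 2431 [ 0.5074 -0.1737] 70.25 ext [0.139 0.156]
 bin in bracket [-0.1855 -0.0149]
 table z 0.002591111565446391
```

Emit:
{"method": "send_rows", "body": {
  "moves": "87 0 -25 0 0;87 0 -25 0 0;87 0 -25 0 0;87 -16 -7 -26 0;87 -16 -7 -26 0;87 -16 -7 -26 0;87 -16 -7 -26 0;87 -16 -7 -26 0;87 -16 -7 -26 0;87 -16 -7 -26 0;87 -16 -7 -26 0;87 -16 -7 -26 0;87 -16 -7 -26 0;87 -16 -7 -26 0;87 -16 -7 -26 0;87 -16 -7 -26 0;87 -16 -7 -26 0;87 -16 -7 -26 0;87 -16 -7 -26 0;87 -20 0 -26 0"
}}

```text
time_s: 2.67
position: [0.55, 0.1267, 0.3899]
tcp_rot: [[0.425, 0.004, -0.905], [0.905, 0.001, 0.425], [0.002, -1.0, -0.003]]
force: [0.9, -0.5, 1.0]
opening: 1.002
```

```bash
python3 - <<'E'
from h import *
s=read_state(); print(s["time_s"],s["position"],np.round(s["joint_positions"],1)); T=np.array(s["tcp_rot"]);p=np.array(s["position"])
c=capture("scene"); W=cloud(c); cv2.imwrite("pics/b.png",c["image"])
t=capture("top"); Wt=cloud(t)
for W_ in(W,Wt):
    q=(W_-p)@T; m=(abs(q[...,0])<.15)&(abs(q[...,2])<.15)&(q[...,1]>-.3)&(q[...,1]<.02)
    Q=q[m]
    for a in np.arange(-.3,.01,.02):
        k=Q[(Q[:,1]>=a)&(Q[:,1]<a+.02)]
        if len(k)>5: print(round(a,2),len(k),np.percentile(k,[2,98],axis=0)[:,[0,2]].round(3).tolist())
# obstacles near the pushing area
d=np.load("c_top.npz")["W"]
g=d[(d[...,2]>.02)&(d[...,1]<-.25)&(d[...,1]>-.6)]
print("obst",np.nanpercentile(g,[1,50,99],axis=0).round(3).tolist())
E
```

```text
2.6667 [0.5500052  0.12665024 0.38986986] [  1.6  16.1  75.1   0.   88.6 -63.2]
-0.16 14 [[0.012, 0.018], [0.018, 0.026]]
-0.14 2629 [[0.013, -0.034], [0.097, 0.036]]
-0.12 1586 [[-0.075, -0.035], [0.094, 0.038]]
-0.1 496 [[0.043, -0.035], [0.089, 0.037]]
-0.08 306 [[0.053, -0.01], [0.062, 0.012]]
-0.06 274 [[0.052, -0.01], [0.056, 0.012]]
-0.04 317 [[-0.048, -0.01], [0.055, 0.012]]
-0.3 866 [[-0.111, -0.022], [0.018, 0.121]]
-0.22 140 [[-0.04, -0.033], [-0.024, 0.002]]
-0.2 922 [[-0.053, -0.04], [-0.026, 0.027]]
-0.18 205 [[-0.053, -0.025], [-0.034, 0.017]]
-0.16 153 [[-0.054, -0.028], [-0.045, 0.02]]
-0.14 1714 [[-0.098, -0.039], [-0.053, 0.031]]
-0.12 264 [[-0.066, -0.041], [-0.034, 0.033]]
obst [[0.41, -0.589, 0.022], [0.816, -0.383, 0.249], [0.956, -0.255, 0.319]]
```

View pics/b.png

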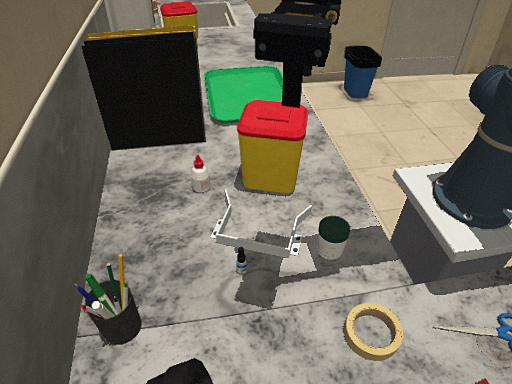

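Emit:
{"method": "send_rows", "body": {
  "moves": "87 16 -10 26 0;87 16 -10 26 0;87 16 -10 26 0;87 16 -10 26 0;87 16 -10 26 0;87 16 -10 26 0;87 16 -10 26 0;87 16 -10 26 0;87 16 -10 26 0;87 16 -10 26 0;87 16 -10 26 0;87 16 -10 26 0;87 16 -10 26 0;87 16 -10 26 0;87 16 -10 26 0;87 16 -10 26 0;87 16 -10 26 0;87 0 0 0 0"
}}

```text
time_s: 4.27
position: [0.2602, 0.5661, 0.5591]
tcp_rot: [[0.419, -0.001, -0.908], [0.908, 0.004, 0.419], [0.003, -1.0, 0.002]]
force: [-1.1, -0.3, -1.1]
opening: 1.001
```

Emit:
{"method": "send_rows", "body": {
  "moves": "87 0 -25 0 0;87 0 -25 0 0;87 0 -25 0 0;87 0 -25 0 0;87 0 -25 0 0;87 0 -25 0 0;87 0 -25 0 0;87 0 -25 0 0;87 0 -25 0 0;87 0 -25 0 0"
}}

```text
time_s: 5.1
position: [0.2425, 0.516, 0.7454]
tcp_rot: [[0.425, 0.019, -0.905], [0.904, 0.04, 0.426], [0.044, -0.999, -0.001]]
force: [-0.5, 0.1, 0.7]
opening: 1.004
```

```bash
python3 -c "
from rig import *
s=read_state();print(s['joint_positions'],s['position'],s['tcp_rot'])"
```

```text
[ 53.33120089  22.59564485  12.50602644   0.76700294 142.40485053
 -10.86315993] [0.2424856  0.51603029 0.74537439] [[ 4.25156221e-01  1.94038530e-02 -9.04911973e-01]
 [ 9.04039301e-01  3.97371286e-02  4.25598288e-01]
 [ 4.42168500e-02 -9.99021747e-01 -6.47358327e-04]]
```

Emit:
{"method": "send_rows", "body": {
  "moves": "87 20 -30 0 0;87 20 -30 0 0;87 20 -30 0 0;87 20 -30 0 0;87 20 -30 0 0;87 20 -30 0 0;87 20 -30 0 0;87 20 -30 0 0"
}}

```text
time_s: 5.77
position: [0.2422, 0.5147, 0.7789]
tcp_rot: [[0.419, 0.074, -0.905], [0.891, 0.158, 0.426], [0.175, -0.985, 0.0]]
force: [-0.3, 0.1, 0.5]
opening: 1.003
```

Emit:
{"method": "send_rows", "body": {
  "moves": "87 20 -30 0 0;87 20 -30 0 0;87 20 -30 0 0;87 20 -30 0 0;87 20 -30 0 0;87 20 -30 0 0;87 20 -30 0 0;87 20 -30 0 0;87 20 -30 0 0;87 20 -30 0 0;87 20 -30 0 0;87 20 -30 0 0"
}}

```text
time_s: 6.77
position: [0.2258, 0.4799, 0.8552]
tcp_rot: [[0.394, 0.162, -0.905], [0.837, 0.344, 0.426], [0.381, -0.925, -0.0]]
force: [0.0, -0.2, -0.9]
opening: 0.998
```

```bash
python3 -c "
from rig import *
s=read_state();print(s['joint_positions'])"
```

```text
[ 48.93882056  12.11003233  12.5444791    8.23550989 133.45040767
  -9.03836406]
```

Emit:
{"method": "send_rows", "body": {
  "moves": "87 20 -30 0 0;87 20 -30 0 0;87 20 -30 0 0;87 20 -30 0 0;87 20 -30 0 0;87 20 -30 0 0;87 20 -30 0 0;87 20 -30 0 0;87 20 -30 0 0;87 20 -30 0 0;87 20 -30 0 0;87 20 -30 0 0;87 20 -30 0 0;87 20 -30 0 0"
}}

```text
time_s: 7.93
position: [0.1857, 0.395, 0.9567]
tcp_rot: [[0.338, 0.258, -0.905], [0.72, 0.548, 0.426], [0.606, -0.795, -0.0]]
force: [-0.4, 0.6, -0.2]
opening: 0.999
```

```bash
python3 -c "
from rig import *
s=read_state();print(s['joint_positions'])"
```

```text
[ 37.08986953   0.87637427  12.54226012  21.74231392 130.47063759
  -8.17343748]
```

Emit:
{"method": "send_rows", "body": {
  "moves": "87 -15 14 -16 0;87 -15 14 -16 0;87 -15 14 -16 0;87 -15 14 -16 0;87 -15 14 -16 0;87 -15 14 -16 0;87 -15 14 -16 0;87 -15 14 -16 0;87 -15 14 -16 0;87 -15 14 -16 0;87 -15 14 -16 0;87 -15 14 -16 0;87 -15 14 -16 0;87 -15 14 -16 0;87 -15 14 -16 0;87 -15 14 -16 0;87 -15 14 -16 0;87 -15 14 -16 0;87 -15 14 -16 0;87 -15 14 -16 0"
}}

```text
time_s: 9.6
position: [0.4466, 0.1956, 0.5509]
tcp_rot: [[0.34, 0.259, -0.904], [0.72, 0.547, 0.427], [0.605, -0.796, -0.001]]
force: [0.7, 0.3, 0.1]
opening: 1.004
```

```bash
python3 -c "
from rig import *
s=read_state();print(s['joint_positions'])"
```

```text
[-15.19641741  -5.89072055  86.41833487  36.59735752  91.47338554
 -76.29244994]
```

Emit:
{"method": "send_rows", "body": {
  "moves": "87 -27 -5 -11 0;87 -27 -5 -11 0;87 -27 -5 -11 0;87 -27 -5 -11 0;87 -27 -5 -11 0;87 -27 -5 -11 0;87 -27 -5 -11 0;87 -27 -5 -11 0;87 -27 -5 -11 0;87 -27 -5 -11 0;87 -27 -5 -11 0;87 -27 -5 -11 0;87 -27 -5 -11 0;87 -27 -5 -11 0;87 -27 -5 -11 0;87 -27 -5 -11 0;87 -27 -5 -11 0;87 -27 -5 -11 0;87 -27 -5 -11 0;87 0 0 0 3"
}}

```text
time_s: 11.27
position: [0.4362, -0.3196, 0.3138]
tcp_rot: [[0.392, 0.26, -0.883], [0.695, 0.545, 0.469], [0.603, -0.797, 0.033]]
force: [-0.1, 0.0, -0.1]
opening: 0.999
```

```bash
python3 -c "
from rig import *
s=read_state();print(s['joint_positions'])"
```

```text
[ -65.29142608   26.25340208   81.3458608    27.88664604   97.31251385
 -129.29065562]
```

Emit:
{"method": "send_rows", "body": {
  "moves": "60 0 0 0 7;60 0 0 0 7;60 0 0 0 7;60 0 0 0 7;60 0 0 0 7;60 0 0 0 7;60 0 0 0 7;60 0 0 0 7;60 0 0 0 7;60 0 0 0 7;60 0 0 0 7;60 0 0 0 4.5;60 0 0 0 0"
}}

```text
time_s: 12.35
position: [0.4366, -0.3148, 0.3172]
tcp_rot: [[0.932, 0.259, 0.253], [-0.357, 0.546, 0.758], [0.058, -0.796, 0.602]]
force: [0.2, -0.0, -0.1]
opening: 0.689
```

```bash
python3 - <<'E'
from h import *
s=read_state(); p=s["position"];T=np.array(s["tcp_rot"]); print(np.round(s["joint_positions"],1),p,T.round(3).tolist(),s["opening"])
c=capture("scene");cv2.imwrite("pics/c.png",c["image"])
d=np.load("c_top.npz")["W"]
g=d[(d[...,0]>.25)&(d[...,0]<.6)&(d[...,1]<-.3)&(d[...,1]>-.7)&(d[...,2]>.012)]
print("tray",np.nanpercentile(g,[1,50,99],axis=0).round(3).tolist())
E
```

```text
[-65.   25.8  81.6  28.   97.5 -47.7] [ 0.43664488 -0.31478903  0.31718819] [[0.932, 0.259, 0.253], [-0.357, 0.546, 0.758], [0.058, -0.796, 0.602]] 0.6892966364171035
tray [[0.336, -0.693, 0.012], [0.347, -0.514, 0.021], [0.593, -0.457, 0.027]]
```

View pics/c.png

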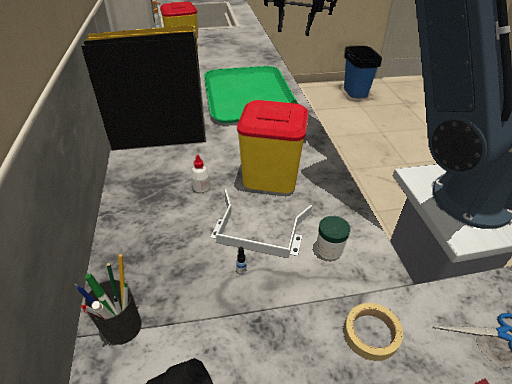

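Emit:
{"method": "send_rows", "body": {
  "moves": "60 -0.4 16.7 -12.7 0;60 -0.4 16.7 -12.7 0;60 -0.4 16.7 -12.7 0;60 -0.4 16.7 -12.7 0;60 -0.4 16.7 -12.7 0;60 -0.4 16.7 -12.7 0;60 -0.4 16.7 -12.7 0;60 -0.4 16.7 -12.7 0;60 -0.4 16.7 -12.7 0;60 -0.4 16.7 -12.7 0;60 -0.4 16.7 -12.7 0;60 -0.4 16.7 -12.7 0;60 -0.4 16.7 -12.7 0;60 0 0 0 0;60 0 0 0 0"
}}

```text
time_s: 13.65
position: [0.4461, -0.3185, 0.044]
tcp_rot: [[0.933, 0.257, 0.251], [-0.355, 0.549, 0.757], [0.057, -0.795, 0.603]]
force: [0.3, -0.5, 0.4]
opening: 0.69
```

```bash
cat >> h.py <<'E'
BO=np.array([.571,-.001]);BA=np.radians(65.1)
def where(look=True):
    s=read_state(); p=np.array(s["position"]);T=np.array(s["tcp_rot"])
    E=np.eye(3);E[:2,:2]=R2(BA)
    print("t",round(s["time_s"],2),"tcp in bracket mm",np.round(np.r_[(p[:2]-BO)@R2(BA),p[2]]*1e3,1),"F bracket",np.round(E.T@np.array(s["force"]),1),"joints",np.round(s["joint_positions"],0))
    M=T.T@E; print("tool comps per e1,e2,up:\n",M.round(3))
    if look:
        c=capture("top"); W=cloud(c); k=binpose(lid(W,c["image"],(p[0]+.05,p[1]+.12)),BA)
        print("bin in bracket mm",((k[2]-BO)@R2(BA)*1e3).round(1),"yaw",np.degrees(k[1]-BA).round(1),"ext",k[3].round(3))
        return c
E
python3 - <<'E'
from h import *
c=where(); s=capture("scene"); cv2.imwrite("pics/d.png",np.hstack([c["image"][100:330,200:456],s["image"][0:230,180:436]]))
E
```

```text
t 13.65 tcp in bracket mm [-340.6  -20.4   44. ] F bracket [-0.3 -0.5  0.4] joints [-64.  47.  91.  30.  70. -62.]
tool comps per e1,e2,up:
 [[ 0.071 -0.996  0.057]
 [ 0.606 -0.002 -0.795]
 [ 0.792  0.091  0.603]]
bin in bracket mm [-190.   -15.8] yaw 3.5 ext [0.146 0.156]
```

View pics/d.png

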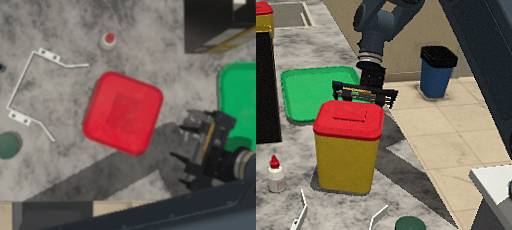

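Emit:
{"method": "send_rows", "body": {
  "moves": "60 -0.6 8.7 -6.6 0;60 -0.6 8.7 -6.6 0;60 1.1 9.1 11.9 0;60 1.1 9.1 11.9 0;60 1.1 9.1 11.9 0;60 1.1 9.1 11.9 0;60 0.3 3 4 0;60 0 0 0 0"
}}

```text
time_s: 14.42
position: [0.4743, -0.257, 0.0229]
tcp_rot: [[0.934, 0.255, 0.249], [-0.352, 0.549, 0.758], [0.057, -0.796, 0.603]]
force: [0.1, -0.9, -0.5]
opening: 0.693
```

```bash
python3 -c "
from h import *
where()"
```

```text
t 14.42 tcp in bracket mm [-272.9  -20.1   22.9] F bracket [-0.8 -0.5 -0.5] joints [-59.  48.  96.  34.  64. -63.]
tool comps per e1,e2,up:
 [[ 0.074 -0.996  0.057]
 [ 0.605 -0.    -0.796]
 [ 0.792  0.094  0.603]]
bin in bracket mm [-190.   -15.6] yaw 3.5 ext [0.146 0.156]
```

Emit:
{"method": "send_rows", "body": {
  "moves": "60 0 1.5 2 0;60 0 1.5 2 0;60 0 1.5 2 0;60 0 1.5 2 0;60 0 1.5 2 0;60 0 1.5 2 0;60 0 3 4 0;60 0 3 4 0;60 0 3 4 0;60 0 3 4 0;60 0 3 4 0;60 0 3 4 0;60 0 3 4 0;60 0 3 4 0;60 0 3 4 0;60 0 3 4 0"
}}

```text
time_s: 15.8
position: [0.4977, -0.2013, 0.0225]
tcp_rot: [[0.933, 0.259, 0.251], [-0.356, 0.542, 0.761], [0.061, -0.799, 0.598]]
force: [-1.9, -5.1, 1.1]
opening: 0.695
```

```bash
python3 -c "
from h import *
where()"
```

```text
t 15.8 tcp in bracket mm [-212.5  -17.8   22.5] F bracket [-5.5 -0.4  1.1] joints [-54.  47. 100.  38.  59. -62.]
tool comps per e1,e2,up:
 [[ 0.07  -0.996  0.061]
 [ 0.601 -0.007 -0.799]
 [ 0.796  0.093  0.598]]
bin in bracket mm [-151.6  -15.1] yaw 3.0 ext [0.146 0.156]
```

```bash
cat >> h.py <<'E'
def tilt():
    for n in("top","scene"):
        c=capture(n);W=cloud(c);m=masks_of(c,"sharps_bin")[0]["region"]
        P=W[m&(W[...,2]>.185)]; med=np.median(P,axis=0); P=P[abs(P[:,2]-med[2])<.006]
        A=np.c_[P[:,:2]-P[:,:2].mean(0),np.ones(len(P))]; k=np.linalg.lstsq(A,P[:,2],rcond=None)[0]
        print(n,len(P),"slope e1,e2",(k[:2]@R2(BA)).round(4),"z",k[2].round(4))
    return c
E
python3 - <<'E'
from h import *
d=np.load("c_top.npz");W=d["W"];L=(W[...,2]>.185)&(W[...,2]<.205)&(np.hypot(W[...,0]-.505,W[...,1]+.18)<.08)
P=W[L];A=np.c_[P[:,:2]-P[:,:2].mean(0),np.ones(len(P))];k=np.linalg.lstsq(A,P[:,2],rcond=None)[0];print("before",(k[:2]@R2(BA)).round(4),k[2])
c=tilt(); where(); cv2.imwrite("pics/e.png",cv2.resize(c["image"][60:260,180:380],None,fx=3,fy=3))
E
```

```text
before [-0.0013 -0.0006] 0.19370414441251793
top 4160 slope e1,e2 [-0.0012 -0.0005] z 0.1933
scene 2075 slope e1,e2 [-0.007  -0.0032] z 0.1941
t 16.05 tcp in bracket mm [-211.2  -17.    22.7] F bracket [-1.6 -2.  -1.1] joints [-54.  47. 100.  38.  59. -62.]
tool comps per e1,e2,up:
 [[ 0.07  -0.996  0.059]
 [ 0.604 -0.005 -0.797]
 [ 0.794  0.092  0.601]]
bin in bracket mm [-150.1  -14.9] yaw 3.3 ext [0.146 0.156]
```

View pics/e.png

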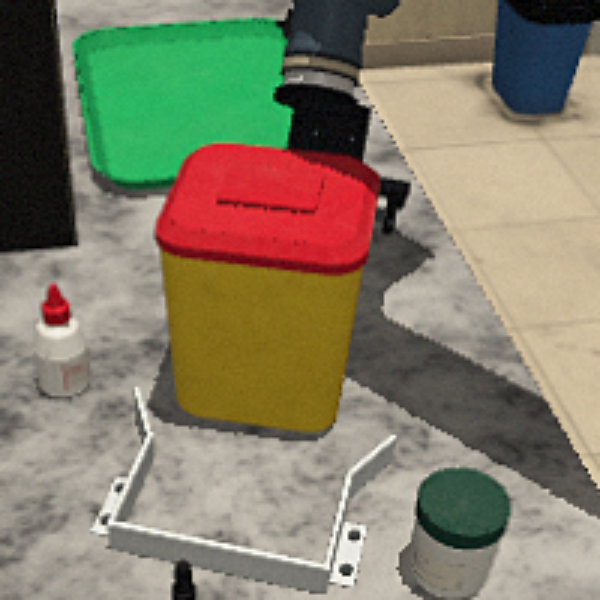

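Emit:
{"method": "send_rows", "body": {
  "moves": "60 -0.2 1.5 2 -0.2;60 -0.2 1.5 2 -0.2;60 -0.3 3 4 -0.2;60 -0.3 3 4 -0.2;60 -0.3 3 4 -0.2;60 -0.3 3 4 -0.2;60 -0.3 3 4 -0.2;60 -0.3 3 4 -0.2;60 -0.3 3 4 -0.2;60 -0.3 3 4 -0.2;60 -0.3 3 4 0;60 -0.3 3 4 0;60 -0.3 3 4 0;60 -0.3 3 4 0"
}}

```text
time_s: 17.27
position: [0.5153, -0.1361, 0.0226]
tcp_rot: [[0.941, 0.257, 0.218], [-0.328, 0.547, 0.77], [0.079, -0.797, 0.599]]
force: [-0.6, -3.7, 0.1]
opening: 0.687
```

```bash
python3 -c "
from h import *
where()"
```

```text
t 17.27 tcp in bracket mm [-146.    -6.3   22.6] F bracket [-3.6 -1.   0.1] joints [-48.  46. 104.  43.  55. -63.]
tool comps per e1,e2,up:
 [[ 0.099 -0.992  0.079]
 [ 0.605 -0.003 -0.797]
 [ 0.79   0.126  0.599]]
bin in bracket mm [-85.6  -1.9] yaw 5.5 ext [0.146 0.155]
```

Emit:
{"method": "send_rows", "body": {
  "moves": "60 0 3 4 0.6;60 0 3 4 0.6;60 0 3 4 0.6;60 -0.1 3 4 0.6;60 -0.1 3 4 0.6;60 -0.2 3 4 0.6;60 -0.2 3 4 0.6;60 -0.2 3 4 0.6;60 -0.3 3 4 0.6;60 -0.3 3 4 0.6"
}}

```text
time_s: 18.15
position: [0.5322, -0.089, 0.0228]
tcp_rot: [[0.913, 0.257, 0.316], [-0.407, 0.547, 0.731], [0.015, -0.796, 0.604]]
force: [-1.9, -3.9, -0.2]
opening: 0.693
```

```bash
python3 -c "
from h import *
where()"
```

```text
t 18.15 tcp in bracket mm [-96.1  -1.9  22.8] F bracket [-4.3  0.  -0.2] joints [-43.  46. 105.  47.  52. -56.]
tool comps per e1,e2,up:
 [[ 0.015 -1.     0.015]
 [ 0.605 -0.003 -0.796]
 [ 0.796  0.021  0.604]]
bin in bracket mm [-35.4  -4.3] yaw 0.5 ext [0.146 0.154]
```

Emit:
{"method": "send_rows", "body": {
  "moves": "60 -0.3 3 4 0;60 -0.3 3 4 0;60 -0.3 3 4 0;60 -0.3 3 4 0;60 -0.2 3 4 0;60 0 1.2 1.6 0;60 0 1.2 1.6 0;60 0 1.2 1.6 0"
}}

```text
time_s: 18.87
position: [0.5437, -0.0609, 0.0229]
tcp_rot: [[0.913, 0.258, 0.316], [-0.407, 0.546, 0.732], [0.016, -0.797, 0.604]]
force: [-1.1, -4.7, 1.7]
opening: 0.691
```

```bash
python3 -c "
from h import *
where()"
```

```text
t 18.87 tcp in bracket mm [-65.9  -0.5  22.9] F bracket [-4.7 -1.   1.7] joints [-40.  46. 106.  49.  51. -56.]
tool comps per e1,e2,up:
 [[ 0.015 -1.     0.016]
 [ 0.604 -0.004 -0.797]
 [ 0.797  0.022  0.604]]
bin in bracket mm [-5.4 -3.3] yaw 0.5 ext [0.147 0.153]
```

Emit:
{"method": "send_rows", "body": {
  "moves": "60 0 0.6 0.8 0;60 0 0.6 0.8 0;60 0 0.6 0.8 0;60 0 0.6 0.8 0"
}}

```text
time_s: 19.25
position: [0.5452, -0.0574, 0.0229]
tcp_rot: [[0.913, 0.258, 0.316], [-0.407, 0.547, 0.732], [0.016, -0.797, 0.604]]
force: [-1.7, -3.6, 0.5]
opening: 0.686
```

Emit:
{"method": "send_rows", "body": {
  "moves": "60 0 0.6 0.8 0;60 0 0.6 0.8 0"
}}

```text
time_s: 19.42
position: [0.546, -0.0556, 0.0229]
tcp_rot: [[0.913, 0.258, 0.316], [-0.407, 0.546, 0.732], [0.016, -0.797, 0.604]]
force: [-3.2, -6.2, 1.0]
opening: 0.688
```

```bash
python3 -c "
from h import *
where()"
```

```text
t 19.42 tcp in bracket mm [-60.1  -0.3  22.9] F bracket [-7.   0.3  1. ] joints [-39.  46. 106.  49.  51. -55.]
tool comps per e1,e2,up:
 [[ 0.015 -1.     0.016]
 [ 0.604 -0.004 -0.797]
 [ 0.797  0.022  0.604]]
bin in bracket mm [ 0.4 -3. ] yaw 1.0 ext [0.147 0.153]
```

Emit:
{"method": "send_rows", "body": {
  "moves": "60 0 0.6 0.8 0;60 0 0.6 0.8 0"
}}

```text
time_s: 19.63
position: [0.5465, -0.0553, 0.0227]
tcp_rot: [[0.913, 0.258, 0.315], [-0.407, 0.544, 0.734], [0.018, -0.799, 0.602]]
force: [-8.8, -13.6, 6.0]
opening: 0.688
```

Emit:
{"method": "send_rows", "body": {
  "moves": "60 0 0.6 0.8 0;60 0 0 0 0"
}}

```text
time_s: 19.8
position: [0.5466, -0.0553, 0.0227]
tcp_rot: [[0.913, 0.258, 0.315], [-0.406, 0.543, 0.735], [0.018, -0.8, 0.6]]
force: [-8.5, -12.9, 5.1]
opening: 0.691
```

Emit:
{"method": "send_rows", "body": {
  "moves": "60 0 -1.2 -1.6 0;60 0 -3 -4 0;60 0 -6 -8 0;60 0 -9 -12 0;60 0 -9 -12 0;60 0 -9 -12 0;60 0 -9 -12 0;60 0 -9 -12 0;60 0 -9 -12 0;60 0 -12 9 0;60 0 -12 9 0;60 0 -12 9 0;60 0 -12 9 0;60 0 -12 9 0;60 0 0 0 0;60 0 0 0 0"
}}

```text
time_s: 21.13
position: [0.5022, -0.1499, 0.0976]
tcp_rot: [[0.914, 0.258, 0.315], [-0.406, 0.547, 0.732], [0.016, -0.796, 0.605]]
force: [0.4, -0.2, -0.4]
opening: 0.689
```

```bash
python3 - <<'E'
from h import *
s=read_state();print(s["time_s"],s["force"])
for n in("top","scene"):
    c=capture(n);W=cloud(c)
    k=binpose(lid(W,c["image"],(.571,-.001)),BA);print(n,((k[2]-BO)@R2(BA)*1e3).round(1),"yaw",np.degrees(k[1]-BA).round(1),k[3].round(3))
    m=(W[...,2]>.02)&(W[...,2]<.038)&(W[...,0]>.43)&(W[...,0]<.70)&(W[...,1]>-.11)&(W[...,1]<.12)
    for o in("bottle_red","jar_green","dropper_blue"):
        for m in masks_of(c,o)[:1]: print(o,round(m["p"],2),m["bbox"],np.nanpercentile(W[m["region"]],[50],axis=0).round(3).tolist())
i=tilt()
cv2.imwrite("pics/f.png",cv2.resize(i["image"][60:280,160:400],None,fx=2.5,fy=2.5))
E
```

```text
21.1333 [ 0.44315387 -0.16640822 -0.43371226]
top [ 0.4 -3.3] yaw 1.2 [0.146 0.153]
bottle_red 0.61 [297.3, 130.6, 317.6, 155.2] [[0.686, -0.163, 0.064]]
jar_green 0.94 [195.2, 233.2, 219.7, 262.6] [[0.43, 0.089, 0.078]]
dropper_blue 0.64 [199.1, 167.4, 204.9, 172.2] [[0.627, 0.107, 0.05]]
scene [ 7.7 -1. ] yaw 0.8 [0.138 0.155]
bottle_red 0.74 [236.3, 245.1, 246.7, 272.8] [[0.633, 0.119, 0.038]]
jar_green 0.66 [314.0, 215.3, 352.2, 260.8] [[0.438, 0.108, 0.076]]
dropper_blue 0.74 [313.8, 218.2, 352.1, 261.4] [[0.438, 0.108, 0.076]]
top 4098 slope e1,e2 [ 0.0006 -0.0009] z 0.1932
scene 3187 slope e1,e2 [-0.0171 -0.0037] z 0.1947
```

View pics/f.png

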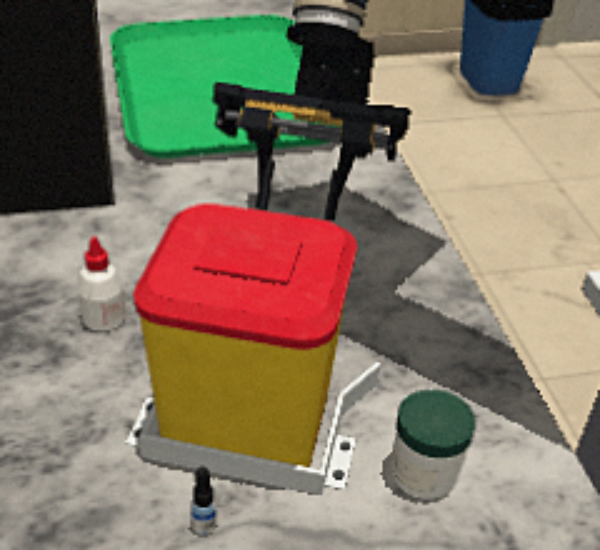

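```bash
python3 -c "
from rig import *
print(hand_in())"
```

```text
the job is handed in; nothing more can be done
None
```

The sharps bin is home against the back stop of its bracket, standing flat, and the arm is clear. I handed the job in at about 21 s of the 48 s.

**How it was done:** With the tool pointing straight down, the gripper's body would have touched the bin before the fingertips did. I drove the arm past the top of its reach until the tool had tilted about 37°, and it kept that tilt afterwards. I then pushed low, with the TCP 23 mm above the worktop and both fingertips about 60 mm apart. On the way I steered the bin onto the midline and squared it up. I stopped when it met the stop, at about 16 N against roughly 5 N while sliding.

**Last checks, after backing off:**

| Check | Top camera | Limit |
|---|---|---|
| Bin position along the bracket (x) | +0.4 mm | ±6 mm |
| Bin position off the midline (y) | -3.3 mm | ±13 mm |
| Bin turned from square | 1.2° (0.02 rad) | 0.1 rad |
| Lid slope | below 0.001 | 0.03 rad |

- **Bottle, jar and dropper:** the top camera shows all three within about 1 mm of where they started.
- **Robot:** it touches nothing; the wrist force was about zero.

**Checks that disagreed:**
- **Scene camera on the bin:** it put the bin at x = +7.7 mm with a lid slope of 0.017. It saw only part of the lid (138 mm instead of 150), so I trusted the top camera, the force rise at the stop and the picture.
- **Scene camera on the small things:** the network mislabelled the dropper as the bottle and the jar as the dropper. The picture shows all three in place.

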